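# Clamp the freshly glued collection box and hold the squeeze

### The job

The dark end of the little wooden collection box has just been glued. Stand the box upright on the clamp's board, centred between its orange jaw pads with either end towards the moving jaw, and let go of it; then squeeze and release the clamp's two grips again and again (never push the jaw or its rod by hand) until the jaw presses the box firmly against the fixed pad, and finish while still squeezing the grips, gently enough not to crush the box. Leave the mug, the glue bottle and the jar where they are.

Things in the scene. Friction and masses are not known exactly. Their poses are not given: they have to be found in the camera images.
- coin_box: Loose wooden collection box, pale with a dark panel at one end, coin slot on top. 50 mm (x) by 70 mm (y, its length; dark panel at -y) by 50 mm high, about 0.2 kg. Origin: centre of the underside, z up. Starts on the table at the robot's left. Its length goes along the clamp's y, either way round. Over 150 N crushes it.
- clamp: Ratchet squeeze clamp fixed flat on a 12 mm plywood board (x -140 to +65, y -210 to +120 mm about this origin, on the table under the line of thrust). Thrust along +y at x = 0. Blue housing at y -123 to -77, x -60 to +30, top 84 mm above the table. Two grips stick out of it to -x, the robot's side. Nothing stands beside the jaws in x.
- bed (a point): Top face of the board (12 mm above the table) where the box stands well: on the line of thrust, with the box's underside centred here its end is 5 mm short of the fixed pad. Axes as the clamp's.
- fixed_face (a point): Centre of the fixed orange pad's face, clamp frame (0, 65, 38) mm; the pad is 50 mm wide, 44 mm high, its block's top is 62 mm above the table; it faces -y of the clamp.
- fixed_jaw: The fixed blue jaw with its orange pad. Origin same as the clamp's.
- jaw_face (a point): Centre of the moving orange pad's face, facing +y of the clamp; pad 50 mm wide, 44 mm high, block top 61 mm above the table. At the start 95 to 110 mm from the fixed pad, along y.
- jaw: The moving blue jaw with its orange pad and its steel toothed rod (12 mm thick, 40 mm above the table, runs back along -y through the housing). To be moved by pumping only.
- ram (a joint): Advance of the moving jaw in m, 0 = fully open (pads 110 mm apart), grows towards the fixed pad; starts between 0 and 0.015. With the 70 mm box between the pads it stops at about 0.040. It stays where it is when the grips are let go.
- grip_point (a point): Where to squeeze: midway between the grips, 41 mm above the table, at clamp frame (-100, -100, 41) mm. From above, fingers closing along the clamp's y. Grips stand 27 to 55 mm above the table, with upright round orange rests here; over these 66 mm at rest, about 35 mm fully squeezed, both moving equally (geared).
- front_grip: The grip on the +y side (nearer the jaws), black with orange rest, 85 mm long. Origin on the pivot, at table level. With the jaw on the box, thrust is about twice the finger force less 12 N (20 N a finger gives about 28 N, 40 N about 68 N, 60 N about 110 N). The pressure lasts only while the grips are squeezed.
- rear_grip: The grip on the -y side, the mirror image.
- trigger (a joint): Angle of each grip in rad: 0 at rest, 0.265 fully squeezed; sprung open. A full stroke pushes the jaw about 10 mm (one ratchet tooth); let the grips open fully between strokes (fingers to 72 mm or more). Strokes take 5 to 10 N. On the box the grips stall before the end of the stroke; if the jaw meets it just at a stroke's end, one more stroke is needed.
- mug: White mug, 80 mm across, 92 mm high, bystander. Origin: centre of the underside.
- glue: White glue bottle with orange cap, 56 mm across, 130 mm high, bystander. Origin: centre of the underside.
- jar: Glass jar with steel lid, 76 mm across, 100 mm high, bystander. Origin: centre of the underside.
Not all that is in view belongs to the job. What is meant by the coin_box is not purple, and is the larger of those in its own colour.

How it is judged:
On the way, in this order (a step that is already met when the one before it is completed fails the run):
1. the box stands on the board between the jaw pads, square and centred, let go, with the jaw not yet on it (x of coin_box in the frame of clamp between -0.014 and 0.014 m and y of coin_box in the frame of clamp between -0.005 and 0.033 m and z of coin_box in the frame of clamp between 0.008 and 0.016 m and angle between the y axis of coin_box and the y axis of clamp, either way round below 0.2 rad and angle between coin_box's own z axis and vertical below 0.1 rad and contact force between the fingers and coin_box below 0.3 N and linear speed of coin_box below 0.02 m/s and contact force between jaw and coin_box below 1 N), for 0.2 s.
2. the jaw has been pumped forward and presses the box (contact force between jaw and coin_box above 8 N and value of joint ram above 0.034 m and (contact force between the fingers and front_grip above 3 N or contact force between the fingers and rear_grip above 3 N)), for 0.2 s.
At the end, for the whole second after the job is handed in: Fingers still squeeze the grips (over 3 N on one); moving and fixed jaw each press the box with over 12 N (never over 150 N); box still, upright on the board, square to the jaws within 0.08 rad, within 16 mm of their centre line, not touched by the fingers (contact force between each of jaw, fixed_jaw and coin_box above 12 N and (contact force between the fingers and front_grip above 3 N or contact force between the fingers and rear_grip above 3 N) and contact force between the fingers and coin_box below 0.3 N and value of joint ram above 0.034 m and angle between the y axis of coin_box and the y axis of clamp, either way round below 0.08 rad and angle between coin_box's own z axis and vertical below 0.08 rad and linear speed of coin_box below 0.02 m/s and x of coin_box in the frame of clamp between -0.016 and 0.016 m and z of coin_box in the frame of clamp between 0.008 and 0.016 m); the arm keeps its last pose, push and grip.
It fails at once if the box is crushed (over 150 N from the jaw) (contact force between jaw and coin_box above 150 N).
It fails at once if the robot pushes the moving jaw or its rod directly (contact force between any of the fingers, the arm and jaw above 6 N).
It fails at once if the mug is moved by more than 30 mm or tipped (distance of mug from where it was at the start of the episode above 0.03 m or angle between mug's own z axis and vertical above 0.3 rad).
It fails at once if the glue bottle is moved by more than 30 mm or tipped (distance of glue from where it was at the start of the episode above 0.03 m or angle between glue's own z axis and vertical above 0.3 rad).
It fails at once if the jar is moved by more than 30 mm or tipped (distance of jar from where it was at the start of the episode above 0.03 m or angle between jar's own z axis and vertical above 0.3 rad).
It also fails if it takes over 51 s, if anything falls off the work surface, if the arm or the gripper's body presses on something with over 40 N, if the wrist force passes 120 N, or if a joint passes its speed limit or range.

### The arm

A 6-joint arm with a two-finger parallel gripper is mounted at the origin on the work surface. World frame = base frame: x ahead of the robot, y to its left, z up, the work surface at z = 0. Lengths are in m, angles in rad, forces in N, time in s.
With the tool pointing down it reaches from about 0.35 to 0.85 m from the base axis. Payload 8.1 kg.
Tool frame: the origin (TCP) lies at the centre of the arm's flange, where the gripper is bolted on; the fingertips stand 186 mm ahead of it and the grasp point (between the pads) lies 167 mm ahead of it; z points along the fingers, y is the line along which they close (so a half turn about z gives the same grasp; the last joint's range is limited). The gripper opens to 93 mm and grips with 3 to 60 N. Pads are 15 mm wide; open, the fingers measure 128 mm over their backs; the gripper's body (75 mm by 188 mm) begins 65 mm behind the grasp point.
Start: joints at [1.018, 0.13, 1.488, -0, 1.523, -0.085], TCP at [0.271, 0.536, 0.405] pointing down, gripper open.
Joint ranges: [-2.96, 2.96], [-0.89, 2.26], [0.02, 2.5], [-1.34, 4.48], [0, 2.73], [-2.66, 2.66]. Speed limits (rad/s): [2.39, 2.39, 2.79, 3.14, 3.14, 3.14].

### API

Orientations are given as a rotation vector (axis times angle).
In Python, from plant import robot gives the robot as it stands.
- The arm moves only by the tool apply_moves, never from a script. Its argument "series" is a list of rows, each a list of 2 entries, a list of its own where there are three numbers: the shift along the tool's x, y, z in mm, then the turn, a rotation vector about the tool's x, y, z in rad. A call has 1 to 12 rows; each row shifts and turns the commanded pose from where the row before left it, along the tool's axes as they then stand; what a row does not reach is not made up. A row lasts 1/12 s, in which the tool goes at most 41.7 mm and 7.16 degrees, less where a joint would pass 70% of its speed; a pose out of reach is approached as far as the arm can. A call is refused whole if a number of a shift passes 41.7 or a number of a turn 0.125, either way. A call with a gripper value outside its range is refused whole. "claw" is the opening, from 0 (shut) to 1 (fully open), set as the call begins (left out, the last holds). The fingers move at their own pace and stop on an object; "newtons" is the grip in N (left out, the last holds). Time passes only in rows, so rows that do not move let the fingers close. It gives the time, the measured TCP pose, the force, the opening and the grip force at its end, in the units of the state.
- robot.read_state(): the state, without advancing time (a new reading comes with each control period).
- robot.read_camera(name): name is "scene" or "top"; returns (picture, depth): 384x512x3 uint8, blue, green, red; 384x512 float32, m along the optical axis (not along the pixel's ray), 0 where there is no reading.
- robot.calibration(name): a dict with "fx", "fy", "cx", "cy" (pixels), "extrinsics" (4x4, takes a point from world to camera coordinates). Camera axes: x right, y down, z forward; pixel columns grow to the right and rows downward; lengths in m; the calibration is good to about 2 mm. A picture is of the moment at which its call begins. calibration takes no time and is no camera call.
- robot.close_job(): hands the job in; it is judged then, once.
The state is a dict: "t": time; "q": joint angles; "dq": joint speeds; "joint_torque": joint torques, N m; "tool_pos": TCP position; "orientation": TCP orientation; "force": force on the tool from outside, world axes, zero at the start; "wrist_torque": the same for the moment, N m; "opening": finger opening in m; "gripper_force": force on a finger pad.
Only numpy, scipy, OpenCV 4.12 (cv2) and the standard library are available. Lean on these libraries where they do the work, as an engineer would, in place of code of your own. Each camera call takes 0.05 s, during which the arm holds its last target. There are 200 camera calls.

## Working session

There is one attempt and no reset: what is moved stays moved. The work goes in short steps, Python scripts to look and compute and a tool call to move; the robot and the scene stay as the last step left them, time stands still between calls to the robot, and variables do not carry over. Pictures are saved under pics/ and viewed, at most 10 in all, crops included, and the job is handed in when it is done.

Besides the shell and the picture viewer there is one more tool, called after ">>>" as a command line: name --argument value ..., lists and objects as JSON in quotes. apply_moves: Moves the arm, as the interface text tells. Its arguments: {"type":"object","properties":{"series":{"type":"array"},"claw":{"type":"number"},"newtons":{"type":"number"}},"required":["series"]}

```bash
mkdir -p pics
cat > look.py <<'E'
import sys,cv2,numpy as np
from plant import robot
def snap(tag,cams=("scene","top")):
    for c in cams:
        p,d=robot.read_camera(c); cv2.imwrite(f"pics/{tag}_{c}.png",p); np.save(f"{tag}_{c}.npy",d)
def world(c,u,v,d=None,z=None):
    k=robot.calibration(c);E=np.array(k["extrinsics"]);R=E[:3,:3];t=E[:3,3]
    r=R.T@np.array([(u-k["cx"])/k["fx"],(v-k["cy"])/k["fy"],1]);o=-R.T@t
    return o+r*(d if d is not None else (z-o[2])/r[2])
E
python3 - <<'E'
from look import *
snap("a")
s=robot.read_state();print(s)
for c in("scene","top"):print(c,robot.calibration(c))
E
```

```text
{'t': 0.1, 'q': array([ 1.01763230e+00,  1.31077489e-01,  1.48919742e+00,  1.94354091e-05,
        1.52303718e+00, -8.53837790e-02]), 'dq': array([-0.00082597, -0.00142214, -0.00130831, -0.00103835, -0.00029076,
       -0.00138111]), 'joint_torque': array([ 1.15266317e-03, -5.61348581e+01, -4.93087184e+01,  7.69998855e-02,
        2.92705680e-02, -8.09930657e-05]), 'tool_pos': array([0.27039518, 0.53537025, 0.40378212]), 'orientation': array([-7.27978268e-01, -3.05550962e+00,  2.55436093e-03]), 'force': array([-0.5122533 , -0.59389621,  0.32256667]), 'wrist_torque': array([ 0.01201678, -0.03402159, -0.01658789]), 'gripper_force': 0.0, 'opening': 0.09304149817282863}
scene {'fx': 358.60709282647963, 'fy': 358.60709282647963, 'cx': 248.7760089589356, 'cy': 189.9765657257846, 'extrinsics': array([[-0.21201398,  0.97715945,  0.01447381,  0.1884848 ],
       [ 0.6541164 ,  0.15289595, -0.7407797 , -0.3197334 ],
       [-0.72607287, -0.14758809, -0.6715921 ,  1.51888423],
       [ 0.        ,  0.        ,  0.        ,  1.        ]])}
top {'fx': 426.42168409012345, 'fy': 426.42168409012345, 'cx': 257.52814166043584, 'cy': 190.734927991065, 'extrinsics': array([[-0.02681613, -0.99960511,  0.00839768, -0.05681693],
       [-0.9927848 ,  0.02564912, -0.11713436,  0.6087902 ],
       [ 0.11687271, -0.01147818, -0.99308057,  1.54469301],
       [ 0.        ,  0.        ,  0.        ,  1.        ]])}
```

View pics/a_top.png

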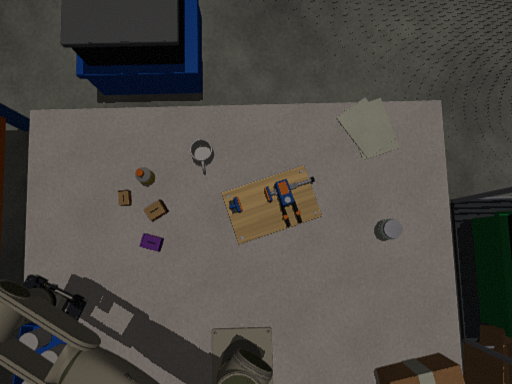

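View pics/a_scene.png

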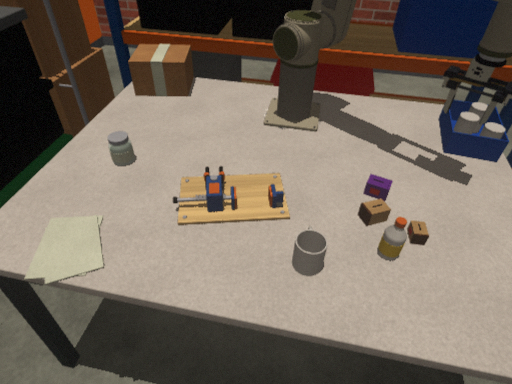

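The top view shows the larger wooden box at (156,210), a smaller decoy at (124,198), a purple one at (151,242). The clamp board is at (270,205), with the fixed jaw at (235,205) and the grips at (290,215).

Run:
```python
from look import *
p=cv2.imread("pics/a_top.png");h=cv2.cvtColor(p,cv2.COLOR_BGR2HSV);d=np.load("a_top.npy")
m=cv2.inRange(h,(8,70,60),(28,255,255))
def rect(m,x0,y0,x1,y1,z,name,k=3):
    q=np.zeros_like(m);q[y0:y1,x0:x1]=m[y0:y1,x0:x1]
    if k: q=cv2.morphologyEx(q,cv2.MORPH_CLOSE,np.ones((k,k)))
    c=max(cv2.findContours(q,0,2)[0],key=cv2.contourArea)[:,0]
    w=np.array([world("top",u,v,z=z)[:2]*1000 for u,v in c],np.float32)
    r=cv2.minAreaRect(w);print(name,cv2.contourArea(c),r);return r
rect(m,210,155,335,255,.012,"board",15)
# height mask for box top
H=np.zeros(d.shape);W=np.zeros(d.shape+(3,))
for v in range(130,260):
  for u in range(100,340):
    W[v,u]=world("top",u,v,d=d[v,u])
b=((W[...,2]>.04)&(W[...,2]<.065)).astype(np.uint8)*255
rect(b,140,195,172,226,.05,"box top by depth",0)
rect(m,140,195,172,226,.05,"box wood",0)
o=cv2.inRange(h,(3,150,100),(15,255,255))
n,l,st,ce=cv2.connectedComponentsWithStats(o[150:235,215:330])
for i in range(1,n):
  if st[i,4]>3:print(st[i]+np.array([215,150,0,0,0]),W[int(ce[i,1])+150,int(ce[i,0])+215])
B=cv2.resize(p[160:250,110:330],None,fx=3.6,fy=3.6,interpolation=cv2.INTER_CUBIC);cv2.imwrite("pics/crop1.png",B)
```

```text
board 4651.0 ((558.0211791992188, -122.86123657226562), (204.6654052734375, 330.05364990234375), 17.1292781829834)Traceback (most recent call last):
  File "<stdin>", line 15, in <module>
  File "look.py", line 7, in world
    k=robot.calibration(c);E=np.array(k["extrinsics"]);R=E[:3,:3];t=E[:3,3]
ValueError: time passes only in moves, steps and waits
```

```bash
python3 - <<'E'
s=open("look.py").read().replace('    k=robot.calibration(c);E','    if c not in K: K[c]=robot.calibration(c)\n    k=K[c];E').replace("def snap","K={}\ndef snap")
open("look.py","w").write(s)
E
cat > m.py <<'E'
from look import *
p=cv2.imread("pics/a_top.png");h=cv2.cvtColor(p,cv2.COLOR_BGR2HSV);d=np.load("a_top.npy")
m=cv2.inRange(h,(8,70,60),(28,255,255))
def rect(m,x0,y0,x1,y1,z,name,k=3):
    q=np.zeros_like(m);q[y0:y1,x0:x1]=m[y0:y1,x0:x1]
    if k: q=cv2.morphologyEx(q,cv2.MORPH_CLOSE,np.ones((k,k)))
    c=max(cv2.findContours(q,0,2)[0],key=cv2.contourArea)[:,0]
    w=np.array([world("top",u,v,z=z)[:2]*1000 for u,v in c],np.float32)
    r=cv2.minAreaRect(w);print(name,cv2.contourArea(c),r);return r
W=np.zeros(d.shape+(3,))
for v in range(130,260):
  for u in range(100,340):
    W[v,u]=world("top",u,v,d=d[v,u])
b=((W[...,2]>.04)&(W[...,2]<.065)).astype(np.uint8)*255
rect(b,140,195,172,226,.05,"box top by depth",0)
rect(m,140,195,172,226,.05,"box wood",0)
o=cv2.inRange(h,(3,150,100),(15,255,255))
n,l,st,ce=cv2.connectedComponentsWithStats(o[150:235,215:330])
th=np.radians(17.13);R=np.array([[np.cos(th),-np.sin(th)],[np.sin(th),np.cos(th)]])
O=np.array([558,-122.9])+R@[37.5,45];print("O",O,"bed",O+R@[0,25],"grip",O+R@[-100,-100])
for i in range(1,n):
  if st[i,4]>3:
    w=W[int(ce[i,1])+150,int(ce[i,0])+215]*1000;print(st[i]+np.array([215,150,0,0,0]),w,R.T@(w[:2]-O))
def obj(x0,y0,x1,y1):
    a=W[y0:y1,x0:x1].reshape(-1,3);a=a[a[:,2]>.03];print(a.min(0),a.max(0))
obj(115,185,134,210);obj(138,230,165,255);obj(130,160,158,190);obj(188,135,216,178)
B=cv2.resize(p[160:250,110:330],None,fx=3.6,fy=3.6,interpolation=cv2.INTER_CUBIC);cv2.imwrite("pics/crop1.png",B)
E
python3 m.py
```

```text
box top by depth 241.5 ((546.4802856445312, 303.91064453125), (51.33903503417969, 69.90797424316406), 30.04714012145996)
box wood 217.5 ((543.8726806640625, 307.33251953125), (50.86591339111328, 63.64139938354492), 30.57708168029785)
O [580.58212651 -68.85097076] bed [573.21860809 -44.95999764] grip [ 514.47230774 -193.86893691]
[278 182  11  13  91] [ 613.18632768 -164.61887903   79.30905369] [   2.95029347 -101.12280631]
[265 188   5  12  16] [ 591.29261442 -106.73693722   60.80576778] [ -0.92360133 -39.35997926]
[237 197   6  13  21] [564.78196393  -4.05124904  59.70485621] [ 3.98690741 66.5789279 ]
[296 210   5   4  15] [ 526.95317514 -218.46989413   51.19080809] [ -95.31878137 -127.18575617]
[284 215   4   4  14] [ 509.70629861 -170.01625409   55.47740501] [-97.52899707 -75.801664  ]
[0.57013094 0.40229276 0.03105113] [0.62310194 0.44301876 0.04851343]
[ 0.39927852 -0.05467917  0.03215653] [0.46205365 0.35944151 1.605792  ]
[ 0.42234159 -0.05467917  0.03390255] [0.6997775 0.3687749 1.605792 ]
[ 0.42234159 -0.05467917  0.03079972] [0.79558678 0.16926621 1.605792  ]
```

View pics/crop1.png

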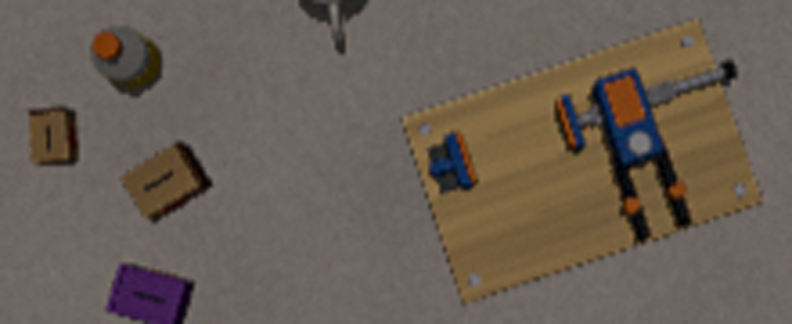

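The crop confirms the layout: larger box at crop (165,182) with its dark end at lower right, glue bottle close at (125,60). I need the bottle's position relative to the gripper body.

```bash
cat >> m.py <<'E'
print("cap",world("top",110+105/3.6,160+45/3.6,z=.13), "scene cap",world("scene",400,222,z=.128))
g=W[160:190,130:158].reshape(-1,3);
for z in(.04,.07,.1,.12):
    a=g[(abs(g[:,2]-z)<.012)];a=a[abs(a[:,1]-.33)<.1];print(z,a[:,:2].min(0),a[:,:2].max(0),len(a))
E
python3 m.py | tail -5
python3 - <<'E'
# straight reach info
import numpy as np
from plant import robot
from scipy.spatial.transform import Rotation as R
s=robot.read_state();print(R.from_rotvec(s["orientation"]).as_matrix().round(3))
E
```

```text
cap [0.67084467 0.34002336 0.13      ] scene cap [0.67675828 0.33691888 0.128     ]
0.04 [0.64518879 0.31267701] [0.68897308 0.35255874] 24
0.07 [0.64522189 0.31175492] [0.6997775 0.3687749] 48
0.1 [0.64998908 0.31557491] [0.6967349 0.3618139] 79
0.12 [0.66168456 0.32845955] [0.68407058 0.35322271] 41
[[-0.893  0.451 -0.001]
 [ 0.451  0.893 -0.001]
 [ 0.    -0.002 -1.   ]]
```

>>> apply_moves --series '[[[-28.8,-7.5,8],[0,0,0]],[[-28.8,-7.5,8],[0,0,0]],[[-28.8,-7.5,8],[0,0,0]],[[-28.8,-7.5,8],[0,0,0]],[[-28.8,-7.5,8],[0,0,0]],[[-28.8,-7.5,8],[0,0,0]],[[-28.8,-7.5,8],[0,0,0]],[[-28.8,-7.5,8],[0,0,0]],[[-28.8,-7.5,8],[0,0,0]],[[-28.8,-7.5,8],[0,0,0]],[[-28.8,-7.5,8],[0,0,0]],[[-28.8,-7.5,8],[0,0,0]]]' --claw 1 --newtons 20

```text
t: 1.1
tool_pos: [0.5392, 0.2981, 0.3078]
orientation: [-0.728, -3.055, 0.001]
force: [0.2, 0.3, 0.5]
opening: 0.0927
gripper_force: 0.0
```

>>> apply_moves --series '[[[0,0,0],[0,0,0.115]],[[0,0,0],[0,0,0.115]],[[0,0,0],[0,0,0.115]],[[0,0,0],[0,0,0.115]],[[0,0,0],[0,0,0.118]],[[0,0,0],[0,0,0]],[[0,0,0],[0,0,0]]]'

```text
t: 1.68
tool_pos: [0.5383, 0.2993, 0.3082]
orientation: [-1.564, -2.724, 0.001]
force: [-0.2, -0.5, -0.3]
opening: 0.0927
gripper_force: 0.0
```

```bash
cat > go.py <<'E'
import sys,numpy as np
from plant import robot
from scipy.spatial.transform import Rotation as R
x,y,z,yaw=map(float,sys.argv[1:5])
s=robot.read_state();A=R.from_rotvec(s["orientation"]).as_matrix()
a=np.radians(yaw);Y=np.array([np.cos(a),np.sin(a),0]);Z=np.array([0,0,-1.]);T=np.c_[np.cross(Y,Z),Y,Z]
print("t",s["t"],"pos",s["tool_pos"]*1e3,"yaw",np.degrees(np.arctan2(A[1,1],A[0,1])),"tilt",A[:2,2],"force",s["force"].round(1),"op",s["opening"],s["gripper_force"])
print("shift",(A.T@(np.array([x,y,z])-s["tool_pos"]*1e3)).round(1),"turn",R.from_matrix(A.T@T).as_rotvec().round(3))
E
python3 go.py 537.8 298.9 202 30
```

```text
t 1.6833 pos [538.28081255 299.29227452 308.23481567] yaw 30.29123071330807 tilt [-0.00078194 -0.00040113] force [-0.2 -0.5 -0.3] op 0.09265048573044457 0.0
shift [-1.000e-01 -5.000e-01  1.062e+02] turn [-0.001 -0.     0.005]
```

>>> apply_moves --series '[[[0,-0.5,18],[0,0,0.005]],[[0,0,18],[0,0,0]],[[0,0,18],[0,0,0]],[[0,0,18],[0,0,0]],[[0,0,17],[0,0,0]],[[0,0,17],[0,0,0]],[[0,0,0],[0,0,0]]]'

```text
t: 2.27
tool_pos: [0.5361, 0.2983, 0.1984]
orientation: [-1.568, -2.718, 0.009]
force: [-0.2, 1.1, -0.4]
opening: 0.093
gripper_force: 0.0
```

>>> apply_moves --series '[[[0,0,0],[0,0,0]],[[0,0,0],[0,0,0]],[[0,0,0],[0,0,0]],[[0,0,0],[0,0,0]],[[0,0,0],[0,0,0]],[[0,0,0],[0,0,0]],[[0,0,0],[0,0,0]],[[0,0,0],[0,0,0]]]' --claw 0 --newtons 20

```text
t: 2.93
tool_pos: [0.5387, 0.2995, 0.204]
orientation: [1.575, 2.717, 0.004]
force: [3.4, 0.9, 4.6]
opening: 0.0497
gripper_force: 20.0
```

```bash
python3 go.py 573.2 -45 330 17.1; python3 -c "
from look import *
snap('b')
p=cv2.imread('pics/b_scene.png')[160:290,320:480];q=cv2.imread('pics/b_top.png')[140:270,90:250]
cv2.imwrite('pics/b.png',np.hstack([cv2.resize(i,(390,317)) for i in (p,q)]))"
```

```text
t 2.9333 pos [538.71239679 299.48123014 203.95389138] yaw 29.797637436239356 tilt [0.00245677 0.0011799 ] force [3.4 0.9 4.6] op 0.049658818300316244 19.997766315937042
shift [-316.1 -140.9 -126.4] turn [ 0.003 -0.     0.222]
```

View pics/b.png

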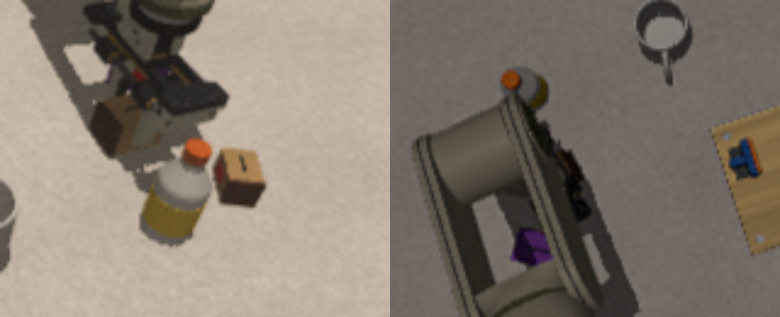

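Fingers hold the box at its 50 mm width; glue bottle and decoy stand undisturbed. Lift and carry.

>>> apply_moves --series '[[[0,0,-10],[0,0,0]],[[0,0,-20],[0,0,0]],[[0,0,-25],[0,0,0]],[[0,0,-25],[0,0,0]],[[0,0,-25],[0,0,0]],[[0,0,-20],[0,0,0]],[[-15,-7,0],[0,0,0]],[[-25,-11,0],[0,0,0]],[[-25,-11,0],[0,0,0]],[[-25,-11,0],[0,0,0]],[[-25,-11,0],[0,0,0]],[[-25,-11,0],[0,0,0]]]'

```text
t: 4.03
tool_pos: [0.5528, 0.1455, 0.3269]
orientation: [-1.574, -2.716, 0.003]
force: [0.0, 0.2, -3.0]
opening: 0.0504
gripper_force: 20.0
```

>>> apply_moves --series '[[[-25,-11,0],[0,0,0]],[[-25,-11,0],[0,0,0]],[[-25,-11,0],[0,0,0]],[[-25,-11,0],[0,0,0]],[[-25,-11,0],[0,0,0]],[[-25,-11,0],[0,0,0]],[[-15,-10,0],[0,0,0.07]],[[0,0,0],[0,0,0.08]],[[0,0,0],[0,0,0.072]],[[0,0,0],[0,0,0]],[[0,0,0],[0,0,0]],[[0,0,0],[0,0,0]]]'

```text
t: 5.03
tool_pos: [0.5694, -0.0339, 0.3273]
orientation: [-1.863, -2.528, 0.001]
force: [-0.2, -0.4, -2.4]
opening: 0.0499
gripper_force: 20.0
```

```bash
python3 go.py 574.7 -49.7 216 17.1; python3 -c "
from look import *
snap('c')
p=cv2.imread('pics/c_scene.png')[60:260,150:350];q=cv2.imread('pics/c_top.png')[120:270,190:340]
cv2.imwrite('pics/c.png',np.hstack([cv2.resize(i,(400,400)) for i in (p,q)]))"
```

```text
t 5.0333 pos [569.39337857 -33.86218891 327.31216991] yaw 17.235151427811665 tilt [-0.00146601  0.00019955] force [-0.2 -0.4 -2.4] op 0.049899836671329134 19.992883801460266
shift [-16.8   0.5 111.3] turn [-0.001 -0.001  0.002]
```

View pics/c.png

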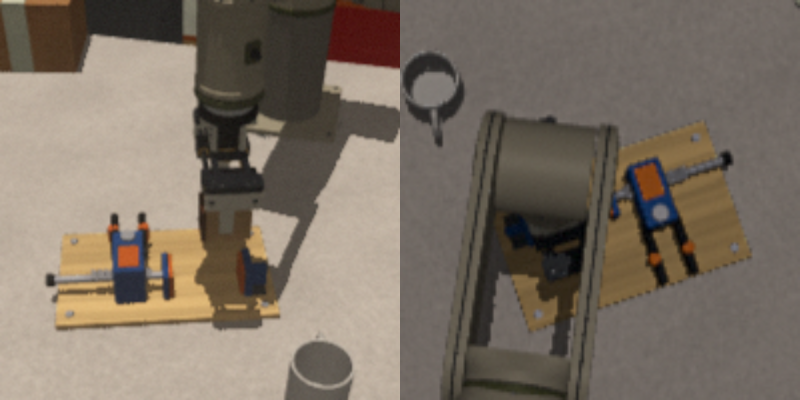

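The box hangs level at left crop (226,215), above the gap between the pads. Align and check its lengthwise offset.

>>> apply_moves --series '[[[-8,0,10],[0,0,0.002]],[[-9,0.5,14],[0,0,0]],[[0,0,14],[0,0,0]],[[0,0,0],[0,0,0]],[[0,0,0],[0,0,0]]]'

```text
t: 5.55
tool_pos: [0.5745, -0.0507, 0.2874]
orientation: [-1.868, -2.522, 0.003]
force: [-0.3, -0.3, -3.1]
opening: 0.05
gripper_force: 20.0
```

```bash
python3 go.py 574.7 -49.7 216 17.1
python3 - <<'E'
from look import *
snap('d',("scene",))
p=cv2.imread('pics/d_scene.png');d=np.load("d_scene.npy")
th=np.radians(17.13);R=np.array([[np.cos(th),-np.sin(th)],[np.sin(th),np.cos(th)]]);O=np.array([580.58,-68.85])
z0=robot.read_state()["tool_pos"][2]-.204
P=[]
for v in range(120,230):
  for u in range(230,310):
    w=world("scene",u,v,d=d[v,u])*1e3;c=R.T@(w[:2]-O)
    if z0*1e3-5<w[2]<z0*1e3+55 and abs(c[0])<60 and abs(c[1]-20)<70:P.append([*c,w[2]-z0*1e3])
P=np.array(P)
for a in range(-5,55,5):
  q=P[(P[:,2]>=a)&(P[:,2]<a+5)]
  if len(q):print(a,len(q),q[:,:2].min(0).round(),q[:,:2].max(0).round())
cv2.imwrite('pics/d.png',cv2.resize(p[120:240,200:320],(600,600)))
E
```

```text
t 5.55 pos [574.48968813 -50.71337282 287.38444829] yaw 16.941582584380622 tilt [-0.00405285  0.00062069] force [-0.3 -0.3 -3.1] op 0.04998821786989951 19.992740750312805
shift [ 0.8  0.8 71.4] turn [-0.004 -0.002 -0.003]
-5 1 [19. 14.] [19. 14.]
0 25 [  1. -16.] [24. 52.]
5 28 [ -1. -17.] [27. 51.]
10 34 [ -2. -16.] [29. 51.]
15 24 [ -4. -16.] [26. 51.]
20 27 [ 19. -15.] [31. 50.]
25 28 [ -1. -16.] [38. 53.]
30 34 [ -1. -16.] [40. 53.]
35 35 [ -4. -16.] [41. 53.]
40 30 [ -2. -16.] [40. 52.]
45 49 [-26. -16.] [40. 52.]
50 15 [ -7. -16.] [40. 35.]
```

View pics/d.png

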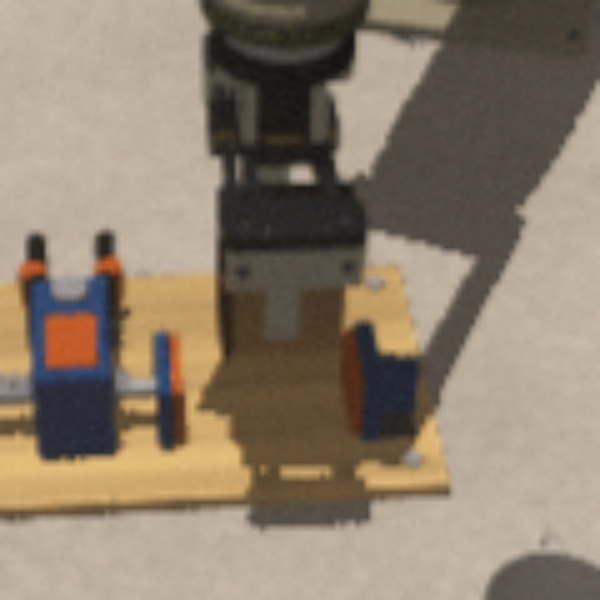

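The box (crop 220–350, 290–350) hangs over the gap, spanning clamp y −16 to 52, as planned. Lower it.

>>> apply_moves --series '[[[0.8,0.8,14],[-0.003,-0.002,-0.003]],[[0,0,14],[0,0,0]],[[0,0,14],[0,0,0]],[[0,0,12],[0,0,0]],[[0,0,8],[0,0,0]],[[0,0,4],[0,0,0]],[[0,0,2],[0,0,0]],[[0,0,0],[0,0,0]],[[0,0,0],[0,0,0]]]'

```text
t: 6.35
tool_pos: [0.5763, -0.0494, 0.2225]
orientation: [1.863, 2.524, 0.003]
force: [-0.1, -0.1, -2.3]
opening: 0.0497
gripper_force: 20.0
```

```bash
python3 go.py 574.7 -49.7 216 17.1
```

```text
t 6.35 pos [576.33637771 -49.35557647 222.46497241] yaw 17.13343399171664 tilt [ 0.00450936 -0.0012319 ] force [-0.1 -0.1 -2.3] op 0.04967223381648104 19.992696940898895
shift [ 0.2 -1.7  6.5] turn [0.004 0.003 0.001]
```

>>> apply_moves --series '[[[0,-1,2],[0,0,0]],[[0,0,1.5],[0,0,0]],[[0,0,0],[0,0,0]],[[0,0,0],[0,0,0]]]'

```text
t: 6.68
tool_pos: [0.575, -0.0496, 0.2183]
orientation: [1.864, 2.525, 0.002]
force: [0.3, -0.0, -2.7]
opening: 0.05
gripper_force: 20.0
```

>>> apply_moves --series '[[[0,0,1.5],[0,0,0]],[[0,0,0],[0,0,0]],[[0,0,0],[0,0,0]]]'

```text
t: 6.93
tool_pos: [0.575, -0.0496, 0.2166]
orientation: [1.864, 2.525, 0.002]
force: [-0.3, -0.2, -3.2]
opening: 0.0499
gripper_force: 20.0
```

>>> apply_moves --series '[[[0,0,1.5],[0,0,0]],[[0,0,0],[0,0,0]],[[0,0,0],[0,0,0]]]'

```text
t: 7.18
tool_pos: [0.5752, -0.0496, 0.2159]
orientation: [1.863, 2.524, 0.002]
force: [-2.7, -0.9, 5.2]
opening: 0.0497
gripper_force: 20.0
```

>>> apply_moves --series '[[[0,0,1],[0,0,0]],[[0,0,0],[0,0,0]],[[0,0,0],[0,0,0]]]'

```text
t: 7.43
tool_pos: [0.5752, -0.0497, 0.2159]
orientation: [1.863, 2.525, 0.002]
force: [-7.7, 0.0, 14.8]
opening: 0.0499
gripper_force: 20.0
```

>>> apply_moves --series '[[[0,0,-1],[0,0,0]],[[0,0,0],[0,0,0]]]'

```text
t: 7.6
tool_pos: [0.5752, -0.0496, 0.2159]
orientation: [1.863, 2.524, 0.002]
force: [-2.4, 0.9, 5.4]
opening: 0.0499
gripper_force: 20.0
```

>>> apply_moves --series '[[[0,0,0],[0,0,0]],[[0,0,0],[0,0,0]],[[0,0,0],[0,0,0]],[[0,0,0],[0,0,0]],[[0,0,0],[0,0,0]],[[0,0,0],[0,0,0]],[[0,0,0],[0,0,0]],[[0,0,0],[0,0,0]]]' --claw 1

```text
t: 8.27
tool_pos: [0.575, -0.0496, 0.2152]
orientation: [1.864, 2.525, 0.002]
force: [0.3, -0.0, 0.1]
opening: 0.0923
gripper_force: 0.0
```

>>> apply_moves --series '[[[0,0,-10],[0,0,0]],[[0,0,-20],[0,0,0]],[[0,0,-25],[0,0,0]],[[0,0,-25],[0,0,0]],[[0,0,-25],[0,0,0]],[[0,0,-15],[0,0,0]],[[0,0,0],[0,0,0]],[[0,0,0],[0,0,0]]]'

```text
t: 8.93
tool_pos: [0.575, -0.0495, 0.3368]
orientation: [1.862, 2.523, 0.004]
force: [0.2, 0.2, -0.2]
opening: 0.0931
gripper_force: 0.0
```

```bash
python3 go.py 514.5 -193.9 330 -72.9
```

```text
t 8.9333 pos [574.98121162 -49.53688545 336.82483172] yaw 17.131791944332953 tilt [ 0.00642711 -0.00159972] force [ 0.2  0.2 -0.2] op 0.09306158837038525 0.0
shift [-120.1 -100.4    6.7] turn [ 0.007 -0.002  1.571]
```

>>> apply_moves --series '[[[-20,-16.7,1],[0,0,0]],[[-20,-16.7,1],[0,0,0]],[[-20,-16.7,1],[0,0,0]],[[-20,-16.7,1],[0,0,0]],[[-20,-16.7,1],[0,0,0]],[[-20,-17,1],[0,0,0]],[[0,0,0],[0.007,-0.002,0]],[[0,0,0],[0,0,0.12]],[[0,0,0],[0,0,0.12]],[[0,0,0],[0,0,0.12]],[[0,0,0],[0,0,0.12]],[[0,0,0],[0,0,0.12]]]'

```text
t: 9.93
tool_pos: [0.5136, -0.193, 0.3274]
orientation: [-2.535, -1.856, 0.01]
force: [0.7, 0.2, -0.5]
opening: 0.0931
gripper_force: 0.0
```

>>> apply_moves --series '[[[0,0,0],[0,0,0.12]],[[0,0,0],[0,0,0.12]],[[0,0,0],[0,0,0.12]],[[0,0,0],[0,0,0.12]],[[0,0,0],[0,0,0.12]],[[0,0,0],[0,0,0.12]],[[0,0,0],[0,0,0.12]],[[0,0,0],[0,0,0.12]],[[0,0,0],[0,0,0.011]],[[0,0,0],[0,0,0]],[[0,0,0],[0,0,0]]]'

```text
t: 10.85
tool_pos: [0.5138, -0.1934, 0.3283]
orientation: [3.102, 0.473, -0.007]
force: [-0.9, -0.2, -0.1]
opening: 0.0927
gripper_force: 0.0
```

```bash
python3 go.py 514.5 -193.9 208 -72.9; python3 -c "
from look import *
snap('e')
p=cv2.imread('pics/e_scene.png')[90:250,150:310];q=cv2.imread('pics/e_top.png')[140:270,200:330]
cv2.imwrite('pics/e.png',np.hstack([cv2.resize(i,(400,400)) for i in (p,q)]))"
```

```text
t 10.85 pos [ 513.79320758 -193.36548601  328.30200193] yaw -72.6455540335082 tilt [-0.00394574 -0.00433911] force [-0.9 -0.2 -0.1] op 0.09270223740584918 0.0
shift [  1.1   0.4 120.3] turn [0.003 0.005 0.004]
```

View pics/e.png

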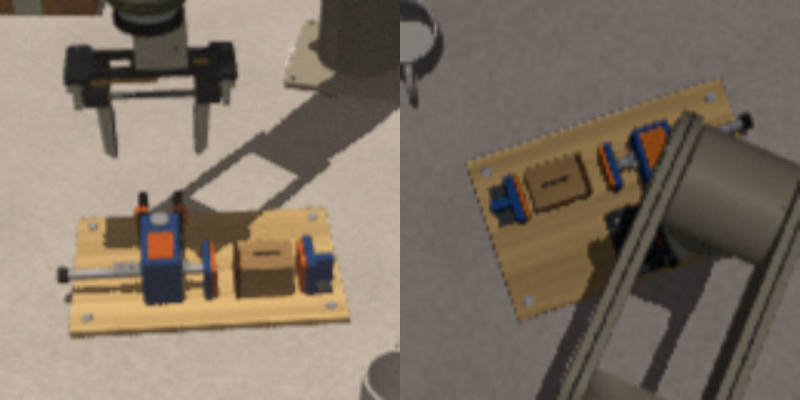

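The box stands squarely between the pads at left crop (265,268), and the gripper is above the grips. Descend onto them.

>>> apply_moves --series '[[[1,0.4,18],[0.003,0.005,0.004]],[[0,0,20],[0,0,0]],[[0,0,20],[0,0,0]],[[0,0,20],[0,0,0]],[[0,0,18],[0,0,0]],[[0,0,14],[0,0,0]],[[0,0,10],[0,0,0]],[[0,0,0],[0,0,0]],[[0,0,0],[0,0,0]]]'

```text
t: 11.7
tool_pos: [0.515, -0.1939, 0.209]
orientation: [3.107, 0.462, 0.001]
force: [-0.1, -0.4, 0.9]
opening: 0.0935
gripper_force: 0.0
```

>>> apply_moves --series '[[[0,0,0],[0,0,0]],[[0,0,0],[0,0,0]],[[0,0,0],[0,0,0]],[[0,0,0],[0,0,0]],[[0,0,0],[0,0,0]],[[0,0,0],[0,0,0]],[[0,0,0],[0,0,0]],[[0,0,0],[0,0,0]],[[0,0,0],[0,0,0]]]' --claw 0.3 --newtons 20

```text
t: 12.45
tool_pos: [0.5134, -0.1943, 0.2086]
orientation: [-3.107, -0.461, 0.006]
force: [-11.4, -2.1, 4.6]
opening: 0.0378
gripper_force: 8.8
```

```bash
python3 go.py 514.5 -193.9 208 -72.9
```

```text
t 12.45 pos [ 513.43082383 -194.26292616  208.64984193] yaw -73.10803305309915 tilt [-0.00401709 -0.00056773] force [-11.4  -2.1   4.6] op 0.037843978361734365 8.833128958940506
shift [ 1.1 -0.   0.6] turn [-0.001  0.004 -0.004]
```

>>> apply_moves --series '[[[0,0,0],[0,0,0]],[[0,0,0],[0,0,0]],[[0,0,0],[0,0,0]],[[0,0,0],[0,0,0]]]'

```text
t: 12.78
tool_pos: [0.5134, -0.1943, 0.2086]
orientation: [-3.107, -0.461, 0.006]
force: [-10.5, -2.0, 4.8]
opening: 0.0346
gripper_force: 20.0
```

>>> apply_moves --series '[[[0,0,0],[0,0,0]],[[0,0,0],[0,0,0]],[[0,0,0],[0,0,0]],[[0,0,0],[0,0,0]],[[0,0,0],[0,0,0]],[[0,0,0],[0,0,0]],[[0,0,0],[0,0,0]],[[0,0,0],[0,0,0]],[[0,0,0],[0,0,0]],[[0,0,0],[0,0,0]]]' --claw 0.92

```text
t: 13.62
tool_pos: [0.5151, -0.1942, 0.2093]
orientation: [3.106, 0.461, 0.002]
force: [-0.4, -0.9, -0.3]
opening: 0.0854
gripper_force: 0.0
```

>>> apply_moves --series '[[[0,0,0],[0,0,0]],[[0,0,0],[0,0,0]],[[0,0,0],[0,0,0]],[[0,0,0],[0,0,0]],[[0,0,0],[0,0,0]],[[0,0,0],[0,0,0]],[[0,0,0],[0,0,0]],[[0,0,0],[0,0,0]],[[0,0,0],[0,0,0]],[[0,0,0],[0,0,0]],[[0,0,0],[0,0,0]],[[0,0,0],[0,0,0]]]' --claw 0.3

```text
t: 14.62
tool_pos: [0.5132, -0.1943, 0.2082]
orientation: [-3.107, -0.461, 0.007]
force: [-11.6, -3.4, 5.2]
opening: 0.0347
gripper_force: 20.0
```

```bash
cat > jaw.py <<'E'
from look import *
import sys
t=sys.argv[1];snap(t,("scene",))
p=cv2.imread(f'pics/{t}_scene.png');d=np.load(f"{t}_scene.npy")
th=np.radians(17.13);R=np.array([[np.cos(th),-np.sin(th)],[np.sin(th),np.cos(th)]]);O=np.array([580.58,-68.85])
P=[]
for v in range(170,225):
  for u in range(210,295):
    w=world("scene",u,v,d=d[v,u])*1e3;c=R.T@(w[:2]-O)
    if 35<w[2]<75 and abs(c[0])<28 and -70<c[1]<90:P.append([*c,w[2]])
P=np.array(P);print(np.histogram(P[:,1],np.arange(-70,95,5)))
cv2.imwrite(f'pics/{t}c.png',cv2.resize(p[130:240,165:305],(700,550)))
E
python3 jaw.py f
```

```text
(array([ 7, 12,  9,  8, 10,  8,  4, 16, 31, 32, 30, 26, 35, 31, 26, 34, 33,
       24, 33, 32, 26, 28, 33, 27, 22,  0, 34, 32, 35, 27,  4, 13]), array([-70, -65, -60, -55, -50, -45, -40, -35, -30, -25, -20, -15, -10,
        -5,   0,   5,  10,  15,  20,  25,  30,  35,  40,  45,  50,  55,
        60,  65,  70,  75,  80,  85,  90]))
```

View pics/fc.png

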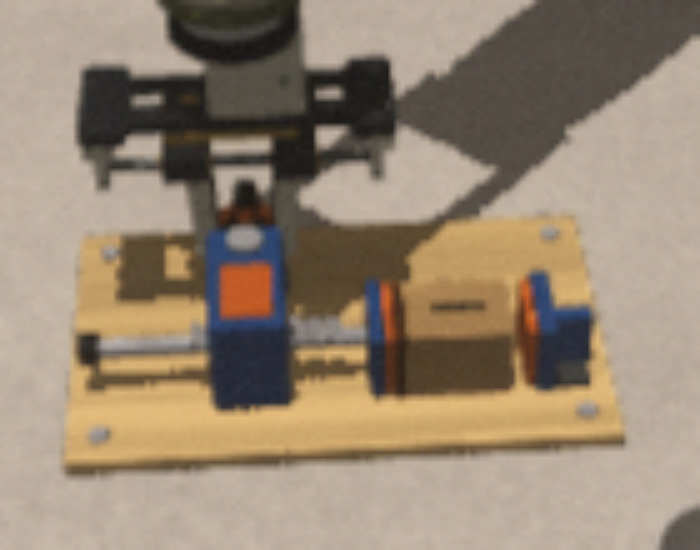

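Two strokes have moved the jaw up to the box (crop x≈390), with about 8 mm left at the fixed pad (x≈520). Keep pumping.

>>> apply_moves --series '[[[0,0,0],[0,0,0]],[[0,0,0],[0,0,0]],[[0,0,0],[0,0,0]],[[0,0,0],[0,0,0]],[[0,0,0],[0,0,0]],[[0,0,0],[0,0,0]],[[0,0,0],[0,0,0]],[[0,0,0],[0,0,0]],[[0,0,0],[0,0,0]],[[0,0,0],[0,0,0]]]' --claw 0.92

```text
t: 15.5
tool_pos: [0.5151, -0.1942, 0.2093]
orientation: [3.106, 0.461, 0.002]
force: [0.4, 1.2, -0.2]
opening: 0.0851
gripper_force: 0.0
```

>>> apply_moves --series '[[[0,0,0],[0,0,0]],[[0,0,0],[0,0,0]],[[0,0,0],[0,0,0]],[[0,0,0],[0,0,0]],[[0,0,0],[0,0,0]],[[0,0,0],[0,0,0]],[[0,0,0],[0,0,0]],[[0,0,0],[0,0,0]],[[0,0,0],[0,0,0]],[[0,0,0],[0,0,0]],[[0,0,0],[0,0,0]],[[0,0,0],[0,0,0]]]' --claw 0.3

```text
t: 16.5
tool_pos: [0.513, -0.1945, 0.2082]
orientation: [-3.107, -0.461, 0.008]
force: [-14.0, -3.5, 6.1]
opening: 0.0345
gripper_force: 20.0
```

>>> apply_moves --series '[[[0,0,0],[0,0,0]],[[0,0,0],[0,0,0]],[[0,0,0],[0,0,0]],[[0,0,0],[0,0,0]],[[0,0,0],[0,0,0]],[[0,0,0],[0,0,0]],[[0,0,0],[0,0,0]],[[0,0,0],[0,0,0]],[[0,0,0],[0,0,0]],[[0,0,0],[0,0,0]]]' --claw 0.92

```text
t: 17.33
tool_pos: [0.5152, -0.1942, 0.2094]
orientation: [3.106, 0.461, 0.002]
force: [-0.8, 0.8, 0.7]
opening: 0.0853
gripper_force: 0.0
```

>>> apply_moves --series '[[[0,0,0],[0,0,0]],[[0,0,0],[0,0,0]],[[0,0,0],[0,0,0]],[[0,0,0],[0,0,0]],[[0,0,0],[0,0,0]],[[0,0,0],[0,0,0]],[[0,0,0],[0,0,0]],[[0,0,0],[0,0,0]],[[0,0,0],[0,0,0]],[[0,0,0],[0,0,0]],[[0,0,0],[0,0,0]],[[0,0,0],[0,0,0]]]' --claw 0.3

```text
t: 18.33
tool_pos: [0.5138, -0.1942, 0.2089]
orientation: [-3.108, -0.461, 0.005]
force: [-10.3, -1.0, 8.4]
opening: 0.056
gripper_force: 20.0
```

The grips stalled at 56 mm, so the jaw is on the box. Firm up the squeeze and check.

>>> apply_moves --series '[[[0,0,0],[0,0,0]],[[0,0,0],[0,0,0]],[[0,0,0],[0,0,0]],[[0,0,0],[0,0,0]],[[0,0,0],[0,0,0]],[[0,0,0],[0,0,0]]]' --newtons 30

```text
t: 18.83
tool_pos: [0.5134, -0.1944, 0.209]
orientation: [3.108, 0.461, -0.007]
force: [-15.2, -2.1, 10.9]
opening: 0.0524
gripper_force: 30.0
```

```bash
python3 jaw.py g
```

```text
(array([ 8, 12, 10,  8, 11, 10,  6,  8,  8, 24, 29, 27, 32, 30, 27, 33, 32,
       26, 33, 32, 26, 30, 33, 28, 30, 31, 26, 33, 33, 25,  5, 13]), array([-70, -65, -60, -55, -50, -45, -40, -35, -30, -25, -20, -15, -10,
        -5,   0,   5,  10,  15,  20,  25,  30,  35,  40,  45,  50,  55,
        60,  65,  70,  75,  80,  85,  90]))
```

View pics/gc.png

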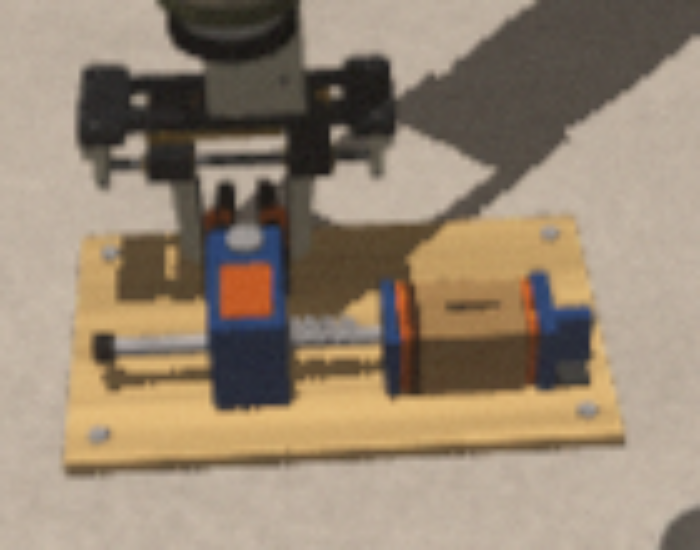

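The box sits flush between both pads (crop x 405–530), square, with the fingers squeezing the grips at 30 N.

```bash
python3 -c "
from plant import robot
print(robot.close_job())"
```

```text
the job is handed in; nothing more can be done
None
```

I handed the job in at about 19 s: the box stands square between both pads and the fingers still squeeze the grips at 30 N (about 48 N of thrust by the task's figures). The hand-in returned no verdict.

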